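Key the sample-changer hub onto its shaft

TASK

The hub of the titrator's sample changer needs its tapered key. Take the biggest key, the one with the long oblong head, out of the wooden stand, stand it blade down in the gap between the shaft and the brass shoe of the hub, and let go of it while its head is still well above the hub. Then tap or press its head down until the key is tight and the underside of the head is home on the hub.

Things in the scene. Friction and masses are not known exactly. Their poses are not given: they have to be found in the camera images.
- key_head (a point): Centre of the head of the loose T-shaped aluminium key, 0.12 kg, blade down. Head 48 mm along x, 22 along y, 22 high (11 above and below this point). Blade under it 55 mm long, 22 wide in y, a wedge in x: 22 mm thick under the head, 11 at the toe, both faces alike, so half a turn is no difference. Grip the head's 22 mm from above (closing along y), then lift 60 mm or more to clear the stand.
- gap (a point): Middle of the gap's mouth, level with the hub's flat top, 100 mm above the bench. x points from bright shaft end to brass shoe, y along the gap, z up. Mouth 28 mm in x at its lead-in edges (16 just below, narrowing downwards), 40 in y. The key goes in with its x along this x. Round dark steel hub, 122 mm wide, fixed on a cream case 40 mm high.
- shoe (a joint): How far (m) the sprung brass shoe at the gap's +x side is pushed back: 0 with the gap empty or the key just standing in it, 0.006 with the key home. The key drops in freely until its head's underside is 30 mm above the hub, stays there, then takes 5 to 18 N to drive home: head centre 11 mm above the gap point, 3 mm to its +x. Friction holds it.
- stand: Fixed wooden stand 60 x 210 mm, its flat top 70 mm above its origin, which is on the bench under its centre; z up. Three holes along its y at -70, 0 and 70 mm. The key hangs by its head in one, in any order with two that do not fit: a smaller key (head 36 x 14 x 14 mm) and a pin with a round head (34 mm across, 12 high).
Not all that is in view belongs to the job. What is shaped like the part that bears key_head but blue or turquoise is not meant.

How it is judged:
By the outcome, as a careful person would: the job done as asked, in the order asked, and still so for the second after the job is handed in, with the robot touching nothing.
It also fails if it takes over 48 s, if anything falls off the work surface, if the arm or the gripper's body presses on something with over 40 N, if the wrist force passes 120 N, or if a joint passes its speed limit or range.

ROBOT

A 6-joint arm with a two-finger parallel gripper is mounted at the origin on the work surface. World frame = base frame: x ahead of the robot, y to its left, z up, the work surface at z = 0. Lengths are in m, angles in rad, forces in N, time in s.
With the tool pointing down it reaches from about 0.425 to 0.95 m from the base axis. Payload 14.7 kg.
Tool frame: the origin (TCP) lies midway between the tips of the shut fingers; the grasp point (between the pads) lies 19 mm behind it (r.grip_point_offset is the distance from the TCP to the grasp point, in m); x points along the fingers, z is the direction in which the jaws open and shut, and the axes are right-handed (so a half turn about x gives the same grasp; the last joint's range is limited). The gripper opens to 85 mm and grips with 20 to 120 N. Pads are 22 mm wide; open, the fingers measure 114 mm over their backs; the gripper's body (76 mm by 85 mm) begins 54 mm behind the grasp point. The pads swing forward as they close: fully open they stand 13 mm farther back than shut.
Start: joints at [-0.047, 0.48, 1.596, -0, 1.065, -0.047], TCP at [0.65, 0, 0.231] pointing down, gripper open.
Joint ranges: [-2.75, 2.75], [-0.82, 2.05], [0.23, 2.67], [-1.56, 4.7], [0.09, 2.69], [-2.92, 2.92]. Speed limits (rad/s): [1.89, 1.89, 2.39, 3.01, 3.01, 3.01].

INTERFACE

Orientations are given as [roll, pitch, yaw] about the fixed x, y, z axes, in that order (R = Rz(yaw) Ry(pitch) Rx(roll)).
In Python, from workcell import r gives the robot as it stands.
- The arm moves only by the shell command python3 -m crank 'ROWS' [FORCE]. ROWS is JSON, a list of rows, each an object of numbers: "wx", "wy", "wz": the turn, a rotation vector about the world's x, y, z in rad; "tx", "ty", "tz": the shift along the world's x, y, z in m; "grip": the closure in counts, from 0 (fully open) to 255 (shut). In form: [{"wx": .., "wy": .., "wz": .., "tx": .., "ty": .., "tz": .., "grip": ..}, ...]. A call has 1 to 8 rows; each row is the pose to reach, as a shift and turn from the pose measured when the call began; what a row does not reach only later rows make up. A row lasts 1/12 s, in which the tool goes at most 41.7 mm and 7.16 degrees, less where a joint would pass 70% of its speed; a pose out of reach is approached as far as the arm can. A call with a gripper value outside its range is refused whole. The fingers move at their own pace and stop on an object; FORCE is the grip in N (left out, the last holds). Time passes only in rows, so rows that repeat a pose let the fingers close. It gives the time, the measured TCP pose, the force and the opening at its end, in the units of the state.
- r.state(): the state, without advancing time (a new reading comes with each control period).
- r.get_image(name): name is "scene" or "side" or "wrist"; returns the picture (400x640x3 uint8, red, green, blue); there is no depth.
- r.calibration(name): a dict with "camera_matrix" (3x3 intrinsics, pixels), "rvec" (rotation vector, rad) and "tvec" (3), from world to camera coordinates, as OpenCV has them. Camera axes: x right, y down, z forward; pixel columns grow to the right and rows downward; lengths in m; the calibration is good to about 2 mm. A picture is of the moment at which its call begins: read the wrist's pose just before it. calibration takes no time and is no camera call; for the wrist camera it gives the pose at the moment of the call.
- r.hand_in(): hands the job in, once; it reports no verdict.
The state is a dict: "clock": time; "q": joint angles; "dq": joint speeds; "effort": joint torques, N m; "tcp_pos": TCP position; "eef_rot": TCP orientation; "contact_force": force on the tool from outside, world axes, zero at the start; "ft_torque": the same for the moment, N m; "finger_gap": finger opening in m.
Only numpy, scipy, OpenCV 4.12 (cv2) and the standard library are available. Lean on these libraries where they do the work, as an engineer would, in place of code of your own. Each camera call takes 0.05 s, during which the arm holds its last target.

## Working session

There is one attempt and no reset: what is moved stays moved. The work goes in short steps, Python scripts to look and compute and a shell command to move; the robot and the scene stay as the last step left them, time stands still between calls to the robot, and variables do not carry over. Pictures are saved under pics/ and viewed, and the job is handed in when it is done.

```bash
mkdir -p pics; ls; python3 - <<'E'
from workcell import r
import cv2
s=r.state();print({k:s[k] for k in('clock','tcp_pos','eef_rot','finger_gap','contact_force')})
for n in('scene','side','wrist'):
    c=r.calibration(n);print(n,c)
    cv2.imwrite(f'pics/{n}0.png',r.get_image(n)[:,:,::-1])
E
```

```text
pics
{'clock': 0.0, 'tcp_pos': array([6.49582036e-01, 5.62170911e-05, 2.30676712e-01]), 'eef_rot': array([3.09076141, 1.5695766 , 3.09079802]), 'finger_gap': 0.08536675807955822, 'contact_force': array([0.19657652, 0.18808165, 0.68005816])}
scene {'camera_matrix': array([[383.50805092,   0.        , 317.06641569],
       [  0.        , 383.50805092, 199.59352057],
       [  0.        ,   0.        ,   1.        ]]), 'rvec': array([ 2.34564655,  0.83878688, -0.3070911 ]), 'tvec': array([-0.43338015, -0.18389274,  1.26355752])}
side {'camera_matrix': array([[515.13640447,   0.        , 318.21089412],
       [  0.        , 515.13640447, 204.31441425],
       [  0.        ,   0.        ,   1.        ]]), 'rvec': array([ 0.58061891, -2.44818232,  1.40385255]), 'tvec': array([0.50438707, 0.15690064, 1.07312958])}
wrist {'camera_matrix': array([[354.05056045,   0.        , 321.04400988],
       [  0.        , 354.05056045, 207.87763332],
       [  0.        ,   0.        ,   1.        ]]), 'rvec': array([-2.80757874e+00,  5.85093461e-04,  1.98410927e-03]), 'tvec': array([-0.64955395, -0.04116532,  0.38153162])}
```

View pics/scene0.png

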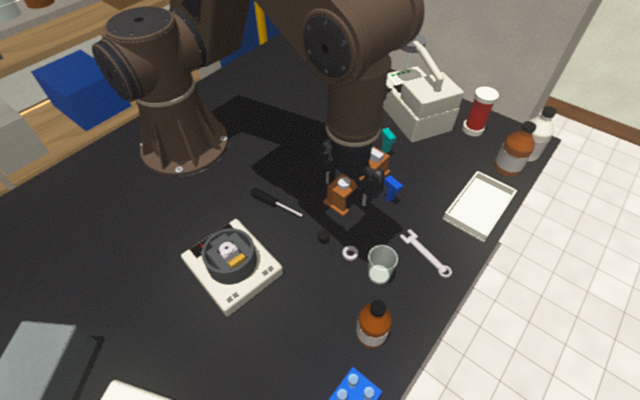

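View pics/side0.png

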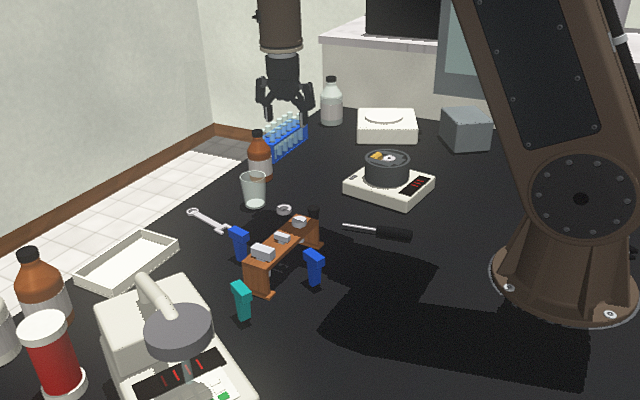

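View pics/wrist0.png

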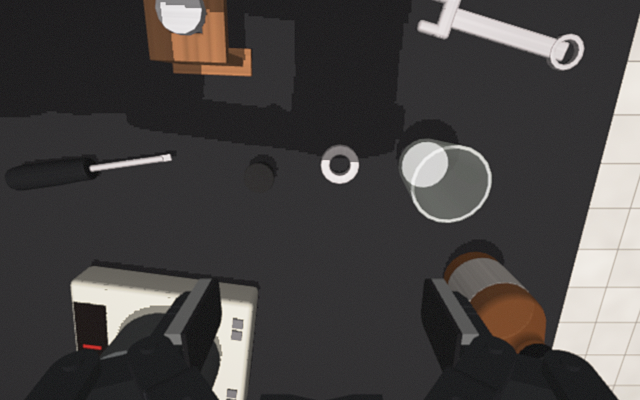

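The scene shows the stand with three heads; in the side view the big oblong head seems to be nearest, around (262,252), and the pin at (300,222). The hub is at scene (230,252), side (387,158). Blue and turquoise decoys flank the stand.

```bash
cat > h.py <<'E'
import numpy as np,cv2
from workcell import r
def ray(c,uv):
    K=c['camera_matrix'];R=cv2.Rodrigues(np.array(c['rvec'],float))[0];t=np.array(c['tvec'])
    d=R.T@np.linalg.solve(K,np.array([uv[0],uv[1],1.]));return -R.T@t,d/np.linalg.norm(d)
def plane(c,uv,z):
    o,d=ray(c,uv);return o+d*(z-o[2])/d[2]
def tri(obs):
    A=np.zeros((3,3));b=np.zeros(3);L=[ray(*x) for x in obs]
    for o,d in L:
        P=np.eye(3)-np.outer(d,d);A+=P;b+=P@o
    p=np.linalg.solve(A,b);return p,[float(np.linalg.norm(np.cross(p-o,d))) for o,d in L]
def proj(c,p):
    return cv2.projectPoints(np.array(p,float).reshape(-1,3),np.array(c['rvec'],float),np.array(c['tvec'],float),c['camera_matrix'],None)[0].reshape(-1,2)
E
python3 - <<'E'
from h import *
np.set_printoptions(precision=4,suppress=True)
s=r.calibration('side');c=r.calibration('scene')
for uv in [(262,247),(281,236),(300,219)]: print('side',uv,plane(s,uv,.092))
for uv in [(377,155),(344,183)]: print('scene',uv,plane(c,uv,.085))
print('hub',plane(c,(230,250),.1),plane(s,(388,155),.1))
for n,box in (('scene',(300,120,420,220)),('side',(220,190,345,310))):
    im=cv2.imread(f'pics/{n}0.png');x0,y0,x1,y1=box
    cv2.imwrite(f'pics/{n}0stand.png',cv2.resize(im[y0:y1,x0:x1],None,fx=5,fy=5,interpolation=cv2.INTER_CUBIC))
E
```

```text
side (262, 247) [0.5504 0.2768 0.092 ]
side (281, 236) [0.5364 0.2256 0.092 ]
side (300, 219) [0.5336 0.1495 0.092 ]
scene (377, 155) [0.5595 0.275  0.085 ]
scene (344, 183) [0.5503 0.1298 0.085 ]
hub [ 0.4768 -0.2131  0.1   ] [ 0.4726 -0.2288  0.1   ]
```

View pics/side0stand.png

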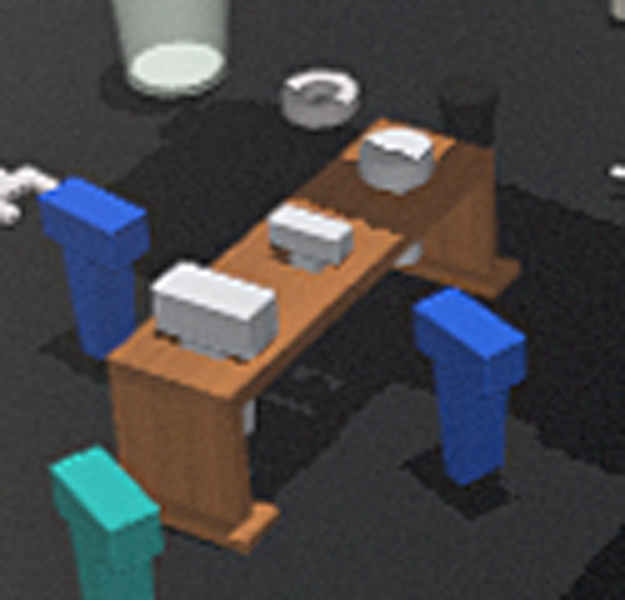

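View pics/scene0stand.png

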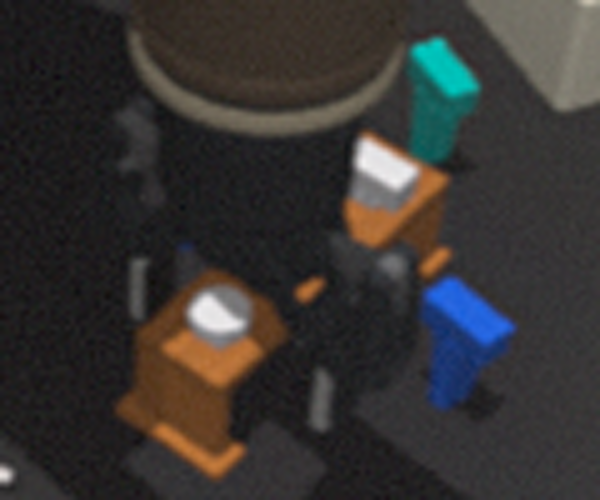

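```bash
python3 -m crank '[{"tx":-0.02,"ty":0.03,"tz":0.03},{"tx":-0.05,"ty":0.06,"tz":0.06},{"tx":-0.08,"ty":0.09,"tz":0.08},{"tx":-0.1,"ty":0.12,"tz":0.08},{"tx":-0.1,"ty":0.15,"tz":0.08},{"tx":-0.1,"ty":0.15,"tz":0.08}]'; python3 - <<'E'
from h import *
print(r.state()['tcp_pos'],r.calibration('wrist'))
cv2.imwrite('pics/w1.png',r.get_image('wrist')[:,:,::-1])
cv2.imwrite('pics/s1.png',r.get_image('scene')[:,:,::-1])
E
```

```text
[6.49700353e-01 2.76507172e-05 2.30817536e-01] {'camera_matrix': array([[354.05056045,   0.        , 321.04400988],
       [  0.        , 354.05056045, 207.87763332],
       [  0.        ,   0.        ,   1.        ]]), 'rvec': array([-2.80757138e+00,  6.23479327e-04,  1.75598181e-03]), 'tvec': array([-0.64965013, -0.04116163,  0.38150789])}$[0]: bad value
```

View pics/w1.png

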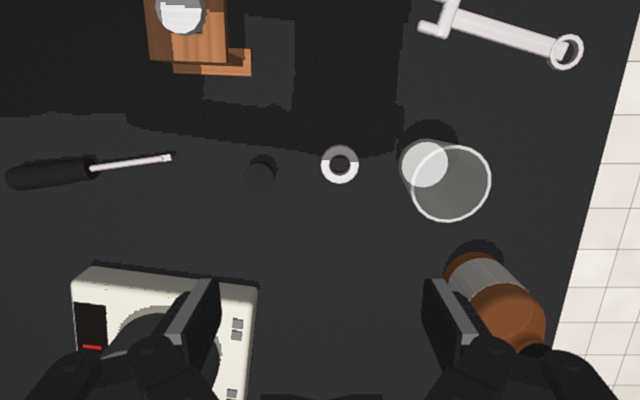

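View pics/s1.png

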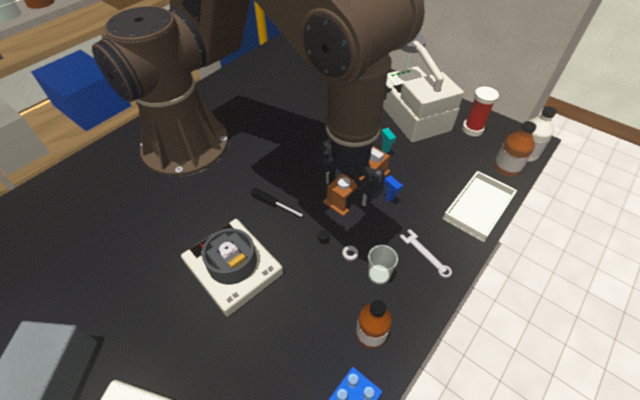

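The call was refused: every row needs all seven fields. I'll send the full rows.

```bash
python3 -m crank '[{"wx":0,"wy":0,"wz":0,"tx":-0.02,"ty":0.02,"tz":0.03,"grip":0},{"wx":0,"wy":0,"wz":0,"tx":-0.04,"ty":0.04,"tz":0.05,"grip":0},{"wx":0,"wy":0,"wz":0,"tx":-0.06,"ty":0.06,"tz":0.07,"grip":0},{"wx":0,"wy":0,"wz":0,"tx":-0.08,"ty":0.08,"tz":0.08,"grip":0},{"wx":0,"wy":0,"wz":0,"tx":-0.1,"ty":0.1,"tz":0.08,"grip":0},{"wx":0,"wy":0,"wz":0,"tx":-0.1,"ty":0.1,"tz":0.08,"grip":0}]'; python3 - <<'E'
from h import *
c=r.calibration('wrist');print(r.state()['tcp_pos'],c['rvec'],c['tvec'],ray(c,(320,200)))
im=r.get_image('wrist')[:,:,::-1]
cv2.imwrite('pics/w2.png',im);np.savez('w2.npz',im=im,**c)
E
```

```text
clock: 0.75
tcp_pos: [0.5469, 0.1028, 0.312]
eef_rot: [2.032, 1.57, 2.034]
contact_force: [0.5, -0.0, 0.2]
finger_gap: 0.0855
[0.54686525 0.10279951 0.31202781] [-2.80865855e+00 -1.71972144e-03  8.39222618e-04] [-0.54696855  0.02879899  0.49127621] (array([0.54711816, 0.18837301, 0.4544597 ]), array([-0.00335766, -0.30571511, -0.95211711]))
```

View pics/w2.png

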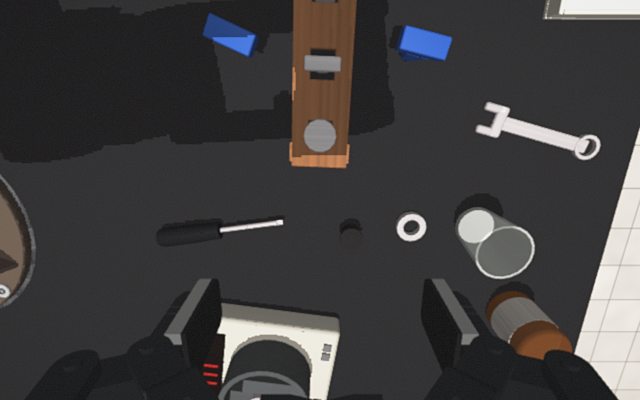

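```bash
python3 -m crank '[{"wx":0,"wy":0,"wz":0,"tx":0,"ty":0.03,"tz":0,"grip":0},{"wx":0,"wy":0,"wz":0,"tx":0,"ty":0.06,"tz":0,"grip":0},{"wx":0,"wy":0,"wz":0,"tx":0,"ty":0.09,"tz":0,"grip":0},{"wx":0,"wy":0,"wz":0,"tx":0,"ty":0.12,"tz":0,"grip":0},{"wx":0,"wy":0,"wz":0,"tx":0,"ty":0.12,"tz":0,"grip":0}]'; python3 - <<'E'
from h import *
c=r.calibration('wrist');print(r.state()['tcp_pos'])
im=r.get_image('wrist')[:,:,::-1]
cv2.imwrite('pics/w3.png',im);np.savez('w3.npz',im=im,**c)
cv2.imwrite('pics/w3c.png',cv2.resize(im[0:200,220:420],None,fx=3,fy=3,interpolation=cv2.INTER_CUBIC))
im=r.get_image('scene')[:,:,::-1]
cv2.imwrite('pics/s3hub.png',cv2.resize(im[200:320,170:290],None,fx=5,fy=5,interpolation=cv2.INTER_CUBIC))
im=r.get_image('side')[:,:,::-1]
cv2.imwrite('pics/d3hub.png',cv2.resize(im[130:220,330:450],None,fx=5,fy=5,interpolation=cv2.INTER_CUBIC))
E
```

```text
clock: 1.22
tcp_pos: [0.5488, 0.2255, 0.3113]
eef_rot: [1.544, 1.569, 1.548]
contact_force: [-1.3, -0.5, 0.4]
finger_gap: 0.0853
[0.54876393 0.22554773 0.31129284]
```

View pics/w3.png

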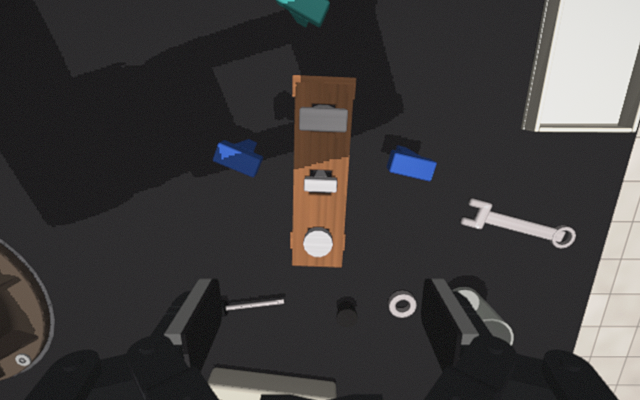

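View pics/w3c.png

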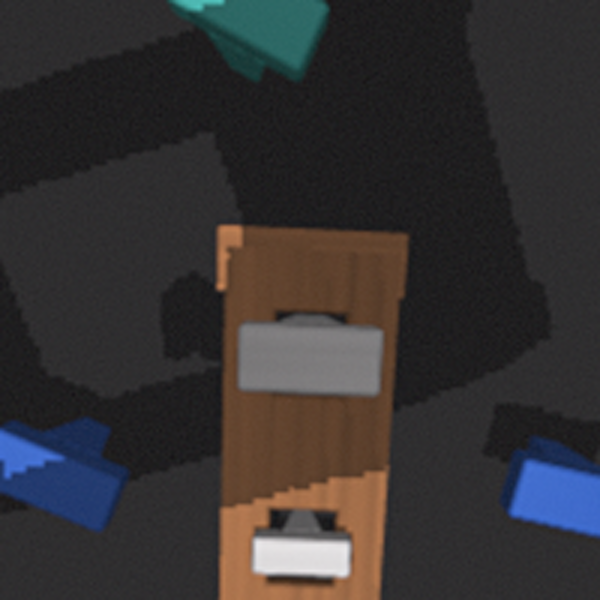

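View pics/s3hub.png

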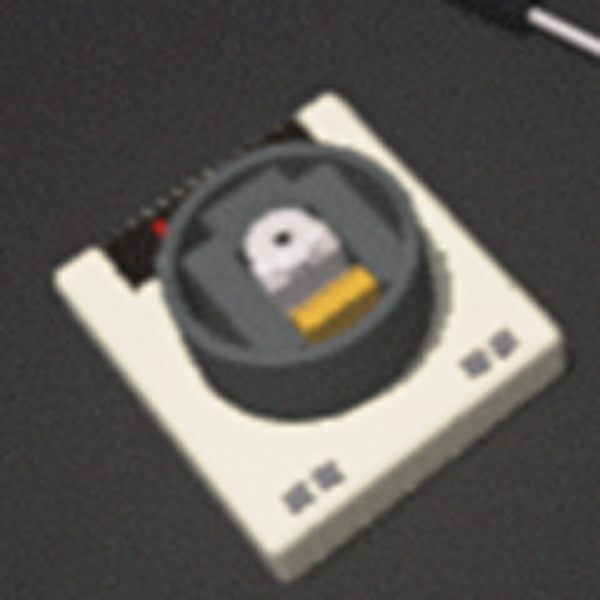

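View pics/d3hub.png

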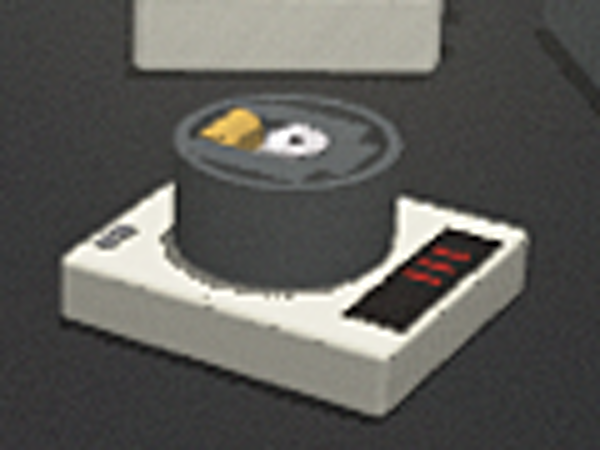

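The wrist picture shows the biggest oblong head at the far end, its top centre at about (323,119), nearly square to the stand. The scene crop shows the brass shoe to the lower right of the bright shaft.

```bash
python3 - <<'E'
from h import *
np.set_printoptions(precision=4,suppress=True)
w=np.load('w3.npz');s=r.calibration('side');c=r.calibration('scene')
f=lambda p:(p[0]/3+220-.33,p[1]/3-.33)
W=[f(p) for p in[(238,323),(382,325),(381,395),(239,390)]]
g=lambda p:(p[0]/5+220-.4,p[1]/5+190-.4)
S=[g(p) for p in[(190,262),(277,295),(240,325),(153,287)]]
im=w['im'];hsv=cv2.cvtColor(im,cv2.COLOR_BGR2HSV);m=((hsv[...,1]<40)&(hsv[...,2]>75)).astype('u1')
m[:95]=0;m[140:]=0;m[:,:290]=0;m[:,360:]=0
cs,_=cv2.findContours(m,0,2);k=max(cs,key=cv2.contourArea);rc=cv2.minAreaRect(k);print(rc,cv2.boxPoints(rc))
print('tri centre',tri([(w,np.mean(W,0)),(s,np.mean(S,0))]))
for a in range(4): print('w',plane(w,W[a],.092))
B=[plane(w,p,.092) for p in cv2.boxPoints(rc)]
print('box centre',np.mean(B,0));
for a,b in((0,1),(1,2)):
  d=B[b]-B[a];print(np.linalg.norm(d),np.degrees(np.arctan2(d[1],d[0])))
# hub
def h(p):return (p[0]/5+170-.4,p[1]/5+200-.4)
def e(p):return (p[0]/5+330-.4,p[1]/5+130-.4)
print('shaft',tri([(c,h((284,239))),(s,e((296,139)))]))
print('hubtop',plane(c,h((290,253)),.1),plane(s,e((289,140)),.1))
print('shoe',plane(c,h((337,302)),.1),plane(s,e((235,130)),.1))
E
```

```text
((323.0, 118.0), (26.0, 48.0), 90.0) [[299. 105.]
 [347. 105.]
 [347. 131.]
 [299. 131.]]
tri centre (array([0.5496, 0.2786, 0.0906]), [0.0014155360251012032, 0.0014155360251010983])
w [0.527  0.2908 0.092 ]
w [0.5743 0.2903 0.092 ]
w [0.5746 0.2677 0.092 ]
w [0.527  0.2692 0.092 ]
box centre [0.5507 0.2805 0.092 ]
0.04715632283165588 0.19755222115731255
0.025144453494373057 -88.43304031434438
shaft (array([ 0.465 , -0.2139,  0.1005]), [0.00029927690627418353, 0.00029927690627409647])
hubtop [ 0.4728 -0.217   0.1   ] [ 0.4681 -0.2126  0.1   ]
shoe [ 0.5089 -0.221   0.1   ] [ 0.4991 -0.2126  0.1   ]
```

The big key's head: centre (0.5505, 0.279), top about 0.091, 47 x 22 mm, yaw about 0. The text gives 0.092 and 48 x 22, so it agrees. Next I turn the jaws -90° over it with the fingers partly closed.

```bash
python3 -m crank '[{"wx":0,"wy":0,"wz":-0.12,"tx":0,"ty":0.01,"tz":0,"grip":90},{"wx":0,"wy":0,"wz":-0.24,"tx":0,"ty":0.02,"tz":0,"grip":90},{"wx":0,"wy":0,"wz":-0.36,"tx":0.001,"ty":0.03,"tz":-0.01,"grip":90},{"wx":0,"wy":0,"wz":-0.48,"tx":0.001,"ty":0.04,"tz":-0.02,"grip":90},{"wx":0,"wy":0,"wz":-0.6,"tx":0.001,"ty":0.05,"tz":-0.03,"grip":90},{"wx":0,"wy":0,"wz":-0.72,"tx":0.001,"ty":0.053,"tz":-0.04,"grip":90},{"wx":0,"wy":0,"wz":-0.84,"tx":0.001,"ty":0.053,"tz":-0.05,"grip":90},{"wx":0,"wy":0,"wz":-0.96,"tx":0.001,"ty":0.053,"tz":-0.06,"grip":90}]' 60
cat >> h.py <<'E'
from scipy.spatial.transform import Rotation as Ro
def show():
    np.set_printoptions(precision=4,suppress=True)
    s=r.state();M=Ro.from_euler('xyz',s['eef_rot']).as_matrix()
    print('t',s['clock'],'tcp',s['tcp_pos'],'gap',s['finger_gap'],'F',s['contact_force'],'T',s['ft_torque'])
    print('fingers',M[:,0],'jaw',M[:,2],'jawdeg',np.degrees(np.arctan2(M[1,2],M[0,2])),'q',s['q'])
E
python3 -c "from h import *;show()"
```

```text
clock: 2.03
tcp_pos: [0.55, 0.273, 0.2506]
eef_rot: [-2.271, 1.57, 3.048]
contact_force: [0.1, -0.1, -0.2]
finger_gap: 0.0551
t 2.0333 tcp [0.55   0.273  0.2506] gap 0.05513771136676879 F [ 0.0707 -0.1313 -0.1533] T [-0.0112  0.0563  0.0258]
fingers [-0.0006  0.0001 -1.    ] jaw [ 0.5701 -0.8216 -0.0004] jawdeg -55.24605643861575 q [0.4112 0.4117 1.6602 0.0003 1.0702 1.3752]
```

```bash
python3 -m crank '[{"wx":0,"wy":0,"wz":-0.12,"tx":0.0005,"ty":0.006,"tz":-0.02,"grip":90},{"wx":0,"wy":0,"wz":-0.24,"tx":0.0005,"ty":0.006,"tz":-0.04,"grip":90},{"wx":0,"wy":0,"wz":-0.36,"tx":0.0005,"ty":0.006,"tz":-0.06,"grip":90},{"wx":0,"wy":0,"wz":-0.48,"tx":0.0005,"ty":0.006,"tz":-0.08,"grip":90},{"wx":0,"wy":0,"wz":-0.607,"tx":0.0005,"ty":0.006,"tz":-0.1,"grip":90},{"wx":0,"wy":0,"wz":-0.607,"tx":0.0005,"ty":0.006,"tz":-0.1,"grip":90},{"wx":0,"wy":0,"wz":-0.607,"tx":0.0005,"ty":0.006,"tz":-0.1,"grip":90}]'
python3 - <<'E'
from h import *
show()
c=r.calibration('wrist');im=r.get_image('wrist')[:,:,::-1]
cv2.imwrite('pics/w4.png',im);np.savez('w4.npz',im=im,**c)
E
```

```text
clock: 2.62
tcp_pos: [0.5504, 0.2777, 0.1501]
eef_rot: [-1.306, 1.568, -2.874]
contact_force: [0.4, 0.2, 0.3]
finger_gap: 0.0554
t 2.6167 tcp [0.5504 0.2777 0.1501] gap 0.05537243020320384 F [0.3709 0.1568 0.2947] T [-0.0231 -0.0474 -0.0011]
fingers [-0.0023 -0.0006 -1.    ] jaw [ 0.0023 -1.      0.0006] jawdeg -89.87073582198899 q [0.4178 0.5236 1.751  0.0005 0.8693 1.986 ]
```

View pics/w4.png

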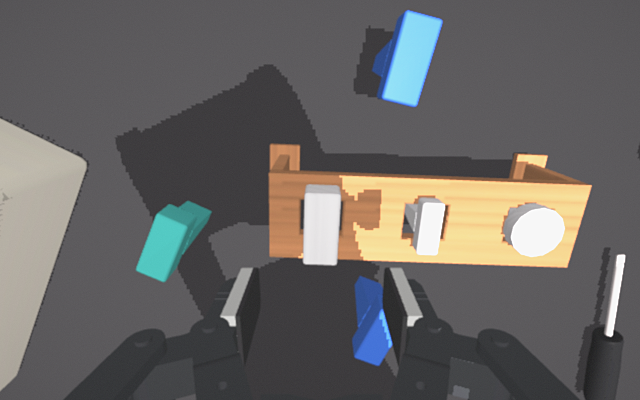

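The fingers now straddle the key's line. The head's top runs from (304,186) to (340,264). I'll re-measure it from this second wrist position.

```bash
python3 - <<'E'
from h import *
np.set_printoptions(precision=4,suppress=True)
w=np.load('w4.npz');w3=np.load('w3.npz');s=r.calibration('side')
im=w['im'];hsv=cv2.cvtColor(im,cv2.COLOR_BGR2HSV)
m=((hsv[...,1]<45)&(hsv[...,2]>130)).astype('u1');m2=np.zeros_like(m);m2[175:280,295:350]=m[175:280,295:350]
k=max(cv2.findContours(m2,0,2)[0],key=cv2.contourArea);rc=cv2.minAreaRect(k);print(rc,cv2.boundingRect(k))
ap=cv2.approxPolyDP(k,4,True)[:,0];print(ap.tolist())
for p in ap: print(plane(w,p,.092))
cv2.imwrite('pics/w4c.png',cv2.resize(im[165:285,280:370],None,fx=5,fy=5,interpolation=cv2.INTER_CUBIC))
E
```

```text
((321.30615234375, 224.50985717773438), (36.36817169189453, 80.31305694580078), 1.847610354423523) (303, 184, 38, 82)
[[309, 184], [303, 262], [334, 265], [339, 188]]
[0.5804 0.2859 0.092 ]
[0.5293 0.2902 0.092 ]
[0.5272 0.2705 0.092 ]
[0.578  0.2683 0.092 ]
```

View pics/w4c.png

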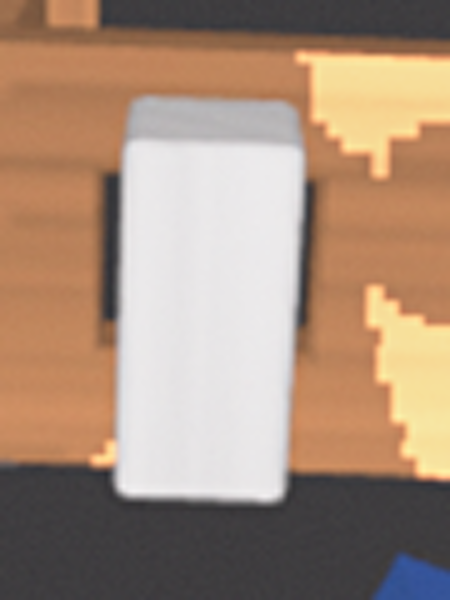

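```bash
python3 - <<'E'
from h import *
np.set_printoptions(precision=4,suppress=True)
w=np.load('w4.npz');w3=np.load('w3.npz')
P=[(x/5+279.6,y/5+164.6) for x,y in[(124,140),(303,145),(288,500),(115,496)]]
Q=[(x/3+219.67,y/3-.33) for x,y in[(382,325),(381,395),(239,390),(238,323)]]
for z in(.090,.092):
  B=np.array([plane(w,p,z) for p in P]);print(B,B.mean(0))
for p,q in zip(P,Q): print(tri([(w,p),(w3,q)]))
d=(B[0]+B[1]-B[2]-B[3]);print(np.degrees(np.arctan2(d[1],d[0])))
E
```

```text
[[0.5746 0.2887 0.09  ]
 [0.574  0.2674 0.09  ]
 [0.5264 0.2684 0.09  ]
 [0.527  0.2905 0.09  ]] [0.5505 0.2788 0.09  ]
[[0.5752 0.2886 0.092 ]
 [0.5746 0.2675 0.092 ]
 [0.5275 0.2685 0.092 ]
 [0.528  0.2904 0.092 ]] [0.5513 0.2788 0.092 ]
(array([0.5743, 0.2895, 0.0886]), [0.0006973029806664213, 0.0006973029806664236])
(array([0.5746, 0.2676, 0.0919]), [0.00010644427174511618, 0.0001064442717452518])
(array([0.5269, 0.2687, 0.0907]), [0.00031798622009398565, 0.00031798622009389735])
(array([0.5269, 0.2906, 0.0898]), [6.215367934012314e-05, 6.215367934021729e-05])
-1.6954049821825177
```

Two views agree: centre (0.5508, 0.279), top about 0.091, yaw about -1°. I descend to TCP z = 0.074, so the tips stay off the stand top, then close.

```bash
python3 -m crank '[{"wx":0,"wy":0,"wz":-0.014,"tx":0.0004,"ty":0.0012,"tz":-0.02,"grip":90},{"wx":0,"wy":0,"wz":-0.014,"tx":0.0004,"ty":0.0012,"tz":-0.045,"grip":90},{"wx":0,"wy":0,"wz":-0.014,"tx":0.0004,"ty":0.0012,"tz":-0.065,"grip":90},{"wx":0,"wy":0,"wz":-0.014,"tx":0.0004,"ty":0.0012,"tz":-0.074,"grip":90},{"wx":0,"wy":0,"wz":-0.014,"tx":0.0004,"ty":0.0012,"tz":-0.075,"grip":90},{"wx":0,"wy":0,"wz":-0.014,"tx":0.0004,"ty":0.0012,"tz":-0.075,"grip":90}]' 60
python3 - <<'E'
from h import *
show()
E
```

```text
clock: 3.17
tcp_pos: [0.5521, 0.2794, 0.0771]
eef_rot: [2.851, 1.57, 1.271]
contact_force: [-1.0, 1.2, -0.7]
finger_gap: 0.0554
t 3.1667 tcp [0.5521 0.2794 0.0771] gap 0.05542202276439465 F [-0.9951  1.1909 -0.6898] T [-0.0122 -0.0037 -0.0359]
fingers [ 0.0002  0.0005 -1.    ] jaw [-0.0092 -1.     -0.0005] jawdeg -90.5276419439846 q [0.4193 0.6204 1.7957 0.0006 0.7251 1.9989]
```

```bash
python3 -m crank '[{"wx":0,"wy":0,"wz":-0.005,"tx":-0.001,"ty":-0.0003,"tz":-0.003,"grip":90},{"wx":0,"wy":0,"wz":-0.005,"tx":-0.001,"ty":-0.0003,"tz":-0.003,"grip":200},{"wx":0,"wy":0,"wz":-0.005,"tx":-0.001,"ty":-0.0003,"tz":-0.003,"grip":230},{"wx":0,"wy":0,"wz":-0.005,"tx":-0.001,"ty":-0.0003,"tz":-0.003,"grip":230},{"wx":0,"wy":0,"wz":-0.005,"tx":-0.001,"ty":-0.0003,"tz":-0.003,"grip":230},{"wx":0,"wy":0,"wz":-0.005,"tx":-0.001,"ty":-0.0003,"tz":-0.003,"grip":230}]' 60
python3 - <<'E'
from h import *
show()
cv2.imwrite('pics/w5.png',r.get_image('wrist')[:,:,::-1])
E
```

```text
clock: 3.67
tcp_pos: [0.5515, 0.2794, 0.0751]
eef_rot: [2.253, 1.569, 0.668]
contact_force: [-2.0, -0.3, 9.3]
finger_gap: 0.0209
t 3.6667 tcp [0.5515 0.2794 0.0751] gap 0.020870582839930856 F [-1.9557 -0.3296  9.2671] T [-0.2182  0.3009  0.0171]
fingers [ 0.0012  0.001  -1.    ] jaw [-0.014  -0.9999 -0.001 ] jawdeg -90.80137787896811 q [0.4196 0.6221 1.7991 0.0006 0.7188 2.0039]
```

View pics/w5.png

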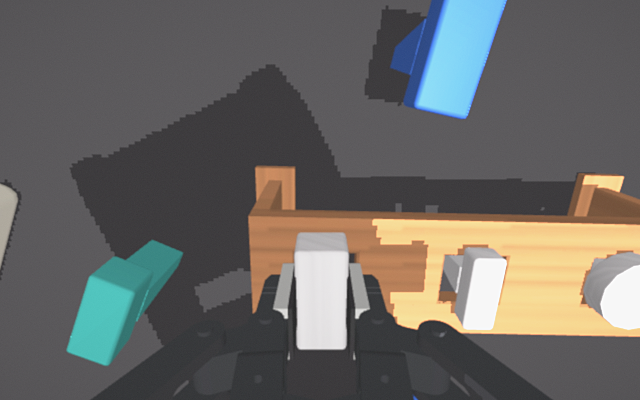

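The grip holds at 21 mm, with the head between the pads. I lift.

```bash
python3 -m crank '[{"wx":0,"wy":0,"wz":0,"tx":0,"ty":0,"tz":0.01,"grip":230},{"wx":0,"wy":0,"wz":0,"tx":0,"ty":0,"tz":0.035,"grip":230},{"wx":0,"wy":0,"wz":0,"tx":0,"ty":0,"tz":0.06,"grip":230},{"wx":0,"wy":0,"wz":0,"tx":0,"ty":0,"tz":0.09,"grip":230},{"wx":0,"wy":0,"wz":0,"tx":0,"ty":0,"tz":0.12,"grip":230},{"wx":0,"wy":0,"wz":0,"tx":0,"ty":0,"tz":0.15,"grip":230},{"wx":0,"wy":0,"wz":0,"tx":0,"ty":0,"tz":0.165,"grip":230},{"wx":0,"wy":0,"wz":0,"tx":0,"ty":0,"tz":0.165,"grip":230}]' 80
python3 - <<'E'
from h import *
show()
cv2.imwrite('pics/w6.png',r.get_image('wrist')[:,:,::-1])
E
```

```text
clock: 4.38
tcp_pos: [0.5533, 0.2802, 0.2451]
eef_rot: [2.046, 1.563, 0.461]
contact_force: [0.3, 0.2, -0.3]
finger_gap: 0.0201
t 4.3833 tcp [0.5533 0.2802 0.2451] gap 0.02007986980070345 F [ 0.2981  0.216  -0.2572] T [ 0.0662 -0.0111 -0.0528]
fingers [ 0.0074  0.0037 -1.    ] jaw [-0.0137 -0.9999 -0.0038] jawdeg -90.78319698522502 q [0.4197 0.4209 1.66   0.0004 1.0524 2.004 ]
```

View pics/w6.png

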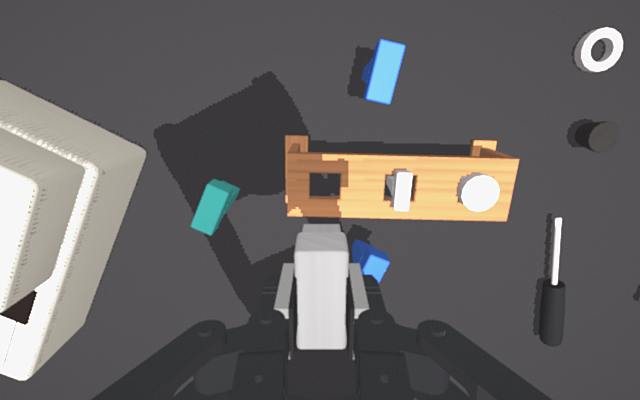

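The key hangs in the jaws and the other two stay in the stand. I carry it over towards the hub.

```bash
python3 -m crank '[{"wx":0,"wy":0,"wz":0,"tx":0,"ty":-0.02,"tz":0,"grip":230},{"wx":0,"wy":0,"wz":0,"tx":-0.01,"ty":-0.055,"tz":0,"grip":230},{"wx":0,"wy":0,"wz":0,"tx":-0.02,"ty":-0.09,"tz":0,"grip":230},{"wx":0,"wy":0,"wz":0,"tx":-0.03,"ty":-0.125,"tz":0,"grip":230},{"wx":0,"wy":0,"wz":0,"tx":-0.04,"ty":-0.16,"tz":0,"grip":230},{"wx":0,"wy":0,"wz":0,"tx":-0.05,"ty":-0.195,"tz":0,"grip":230},{"wx":0,"wy":0,"wz":0,"tx":-0.06,"ty":-0.23,"tz":0,"grip":230},{"wx":0,"wy":0,"wz":0,"tx":-0.07,"ty":-0.265,"tz":0,"grip":230}]' && python3 -m crank '[{"wx":0,"wy":0,"wz":0,"tx":-0.01,"ty":-0.035,"tz":0,"grip":230},{"wx":0,"wy":0,"wz":0,"tx":-0.015,"ty":-0.07,"tz":0,"grip":230},{"wx":0,"wy":0,"wz":0,"tx":-0.015,"ty":-0.105,"tz":0,"grip":230},{"wx":0,"wy":0,"wz":0,"tx":-0.015,"ty":-0.14,"tz":0,"grip":230},{"wx":0,"wy":0,"wz":0,"tx":-0.015,"ty":-0.175,"tz":0,"grip":230},{"wx":0,"wy":0,"wz":0,"tx":-0.015,"ty":-0.21,"tz":0,"grip":230},{"wx":0,"wy":0,"wz":0,"tx":-0.015,"ty":-0.225,"tz":0,"grip":230},{"wx":0,"wy":0,"wz":0,"tx":-0.015,"ty":-0.225,"tz":0,"grip":230}]'
python3 - <<'E'
from h import *
show()
c=r.calibration('wrist');im=r.get_image('wrist')[:,:,::-1]
cv2.imwrite('pics/w7.png',im);np.savez('w7.npz',im=im,**c)
E
```

```text
clock: 5.1
tcp_pos: [0.4808, 0.0134, 0.2418]
eef_rot: [2.26, 1.567, 0.676]
contact_force: [0.7, -1.5, -1.3]
finger_gap: 0.0202
clock: 5.77
tcp_pos: [0.4652, -0.2145, 0.2409]
eef_rot: [2.448, 1.567, 0.861]
contact_force: [-0.5, -0.1, -1.1]
finger_gap: 0.0199
t 5.7667 tcp [ 0.4652 -0.2145  0.2409] gap 0.01990949822981747 F [-0.4633 -0.1477 -1.1247] T [-0.0124 -0.0059 -0.0179]
fingers [ 0.0022  0.0026 -1.    ] jaw [-0.0161 -0.9999 -0.0026] jawdeg -90.92102635735714 q [-0.4937  0.2768  1.8974  0.0041  0.9667  1.0908]
```

View pics/w7.png

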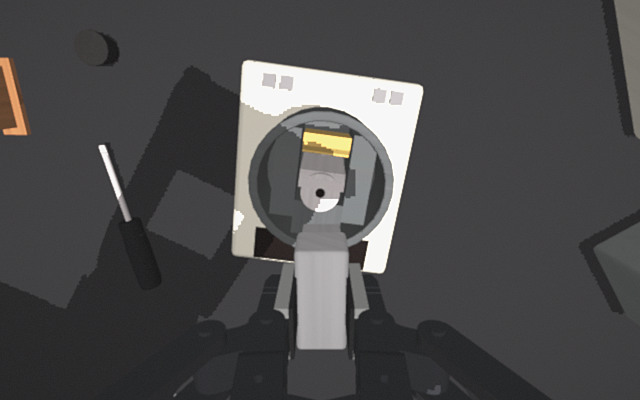

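```bash
python3 - <<'E'
from h import *
w=np.load('w7.npz')
cv2.imwrite('pics/w7c.png',cv2.resize(w['im'][100:250,240:400],None,fx=5,fy=5,interpolation=cv2.INTER_CUBIC)[:600])
E
```

```text
(no output)
```

View pics/w7c.png

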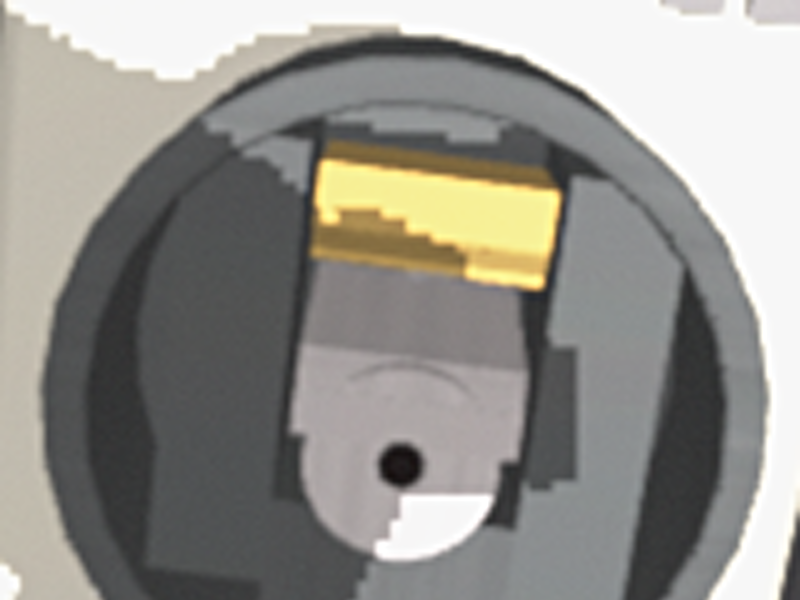

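The wrist view shows the hub with its shaft hole at about (320,193) and brass from (303,130) to (352,158). The gap is turned by about 7° to the tool. Casting the edges.

```bash
python3 - <<'E'
from h import *
np.set_printoptions(precision=4,suppress=True)
w=np.load('w7.npz');s=r.calibration('side');c=r.calibration('scene')
print(ray(w,(320,200))[0])
f=lambda p:(p[0]/5+239.6,p[1]/5+99.6)
L={'brass back':((320,158),(560,188)),'brass front':((312,258),(545,290)),'brass crease':((470,250),(545,262)),'block':((300,345),(525,370)),'blockrear':((290,435),(525,465))}
H=plane(w,f((402,465)),.1);print('hole',H)
print('hole tri',tri([(w,f((402,465))),(s,(388.8,157.4)),(c,(226.4,247.4))]))
P={k:[plane(w,f(q),.1) for q in v] for k,v in L.items()}
for k,(a,b) in P.items():
    d=a-b;print(k,a[:2],b[:2],'len',np.linalg.norm(d),'yaw of y-dir',np.degrees(np.arctan2(d[1],d[0])))
y=P['brass back'][0]-P['brass back'][1];y/=np.linalg.norm(y);x=np.array([y[1],-y[0],0])
for k,(a,b) in P.items(): 
    m=(a+b)/2-H;print(k,'x',m@x,'y',m@y)
# hub outer circle : pts in crop
pts=[f(q) for q in[(45,400),(765,410),(400,38),(140,150),(660,150)]]
print([plane(w,p,.1)[:2] for p in pts])
E
```

```text
[ 0.5498 -0.2151  0.3834]
hole [ 0.4656 -0.2121  0.1   ]
hole tri (array([ 0.4651, -0.2131,  0.1005]), [0.0011283213963243115, 0.0007797926014572196, 0.000626915482175997])
brass back [ 0.5162 -0.2001] [ 0.5109 -0.238 ] len 0.038227409077891884 yaw of y-dir 82.0323703422667
brass front [ 0.5004 -0.1983] [ 0.4946 -0.2357] len 0.03787067093936316 yaw of y-dir 81.2107806267317
brass crease [ 0.5013 -0.2237] [ 0.4992 -0.2357] len 0.012214933662973281 yaw of y-dir 79.98333683447979
block [ 0.4862 -0.1959] [ 0.4815 -0.2326] len 0.037017491227260314 yaw of y-dir 82.60303876414032
blockrear [ 0.4711 -0.1937] [ 0.4652 -0.2327] len 0.039434375038869283 yaw of y-dir 81.52625972866365
brass back x 0.0484634223375116 y -0.000184992233163433
brass front x 0.03232543227998105 y -0.00040615702377271436
brass crease x 0.03675753868614567 y -0.012568635052182696
block x 0.01839196799110948 y 0.00047385021584218066
blockrear x 0.00269367354052702 y -0.0006462517603643195
[array([ 0.4777, -0.1535]), array([ 0.4741, -0.2722]), array([ 0.5342, -0.213 ]), array([ 0.5179, -0.1718]), array([ 0.5166, -0.2536])]
```

The gap's x-axis is at about -8° yaw, and the shaft centre is confirmed at (0.465, -0.213, 0.100) from three views. I'll turn to match and look closer from another place, to fix the middle of the mouth.

```bash
python3 -m crank '[{"wx":0,"wy":0,"wz":-0.06,"tx":-0.01,"ty":0,"tz":-0.01,"grip":230},{"wx":0,"wy":0,"wz":-0.122,"tx":-0.02,"ty":0.003,"tz":-0.02,"grip":230},{"wx":0,"wy":0,"wz":-0.122,"tx":-0.03,"ty":0.006,"tz":-0.035,"grip":230},{"wx":0,"wy":0,"wz":-0.122,"tx":-0.035,"ty":0.006,"tz":-0.045,"grip":230},{"wx":0,"wy":0,"wz":-0.122,"tx":-0.035,"ty":0.006,"tz":-0.05,"grip":230},{"wx":0,"wy":0,"wz":-0.122,"tx":-0.035,"ty":0.006,"tz":-0.05,"grip":230}]'
python3 - <<'E'
from h import *
show()
c=r.calibration('wrist');im=r.get_image('wrist')[:,:,::-1]
cv2.imwrite('pics/w8.png',im);np.savez('w8.npz',im=im,**c)
cv2.imwrite('pics/w8c.png',cv2.resize(im[60:220,250:410],None,fx=5,fy=5,interpolation=cv2.INTER_CUBIC)[:600])
E
```

```text
clock: 6.32
tcp_pos: [0.4292, -0.2056, 0.1897]
eef_rot: [-3.045, 1.566, 1.53]
contact_force: [0.1, 0.3, -0.7]
finger_gap: 0.02
t 6.3167 tcp [ 0.4292 -0.2056  0.1897] gap 0.020026678676784083 F [ 0.1268  0.3221 -0.6986] T [-0.0091 -0.0334 -0.0687]
fingers [ 0.0002  0.0045 -1.    ] jaw [-0.1369 -0.9906 -0.0044] jawdeg -97.86614775069535 q [-0.5136  0.2939  2.0286  0.0054  0.8212  1.1908]
```

View pics/w8.png

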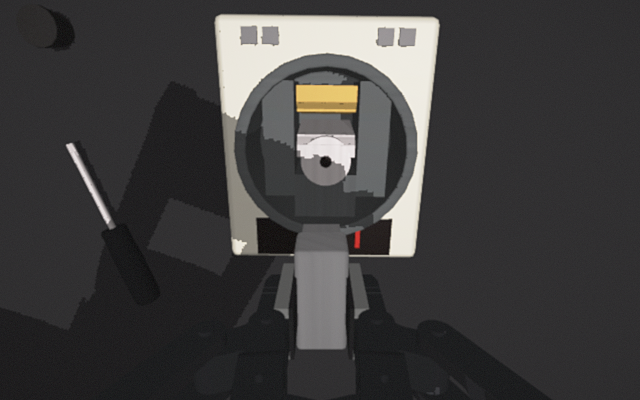

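View pics/w8c.png

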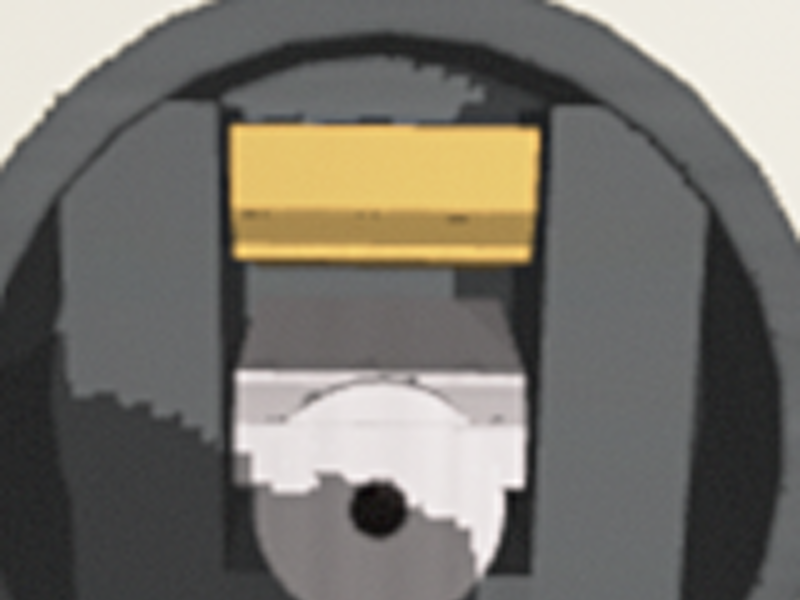

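Now the lead-in edges are clear in the crop: brass at y=212 and shaft bevel at y=422, with the sides at x=232 and about 535. The middle of the mouth is near crop (383,317).

```bash
python3 - <<'E'
from h import *
np.set_printoptions(precision=4,suppress=True)
w=np.load('w8.npz');w7=np.load('w7.npz')
f=lambda p:(p[0]/5+249.6,p[1]/5+59.6)
g=lambda p:(p[0]/5+239.6,p[1]/5+99.6)
P=[plane(w,f(p),.1) for p in[(231,212),(538,212),(234,422),(526,422)]]
for p in P:print(p[:2])
a=(P[0]+P[1])/2;b=(P[2]+P[3])/2;d=a-b
print('mid',(a+b)/2,'width',np.linalg.norm(d),'yaw via normal',np.degrees(np.arctan2(d[1],d[0])))
for i,j in((0,1),(2,3)): e=P[i]-P[j];print('len',np.linalg.norm(e),'ydir',np.degrees(np.arctan2(e[1],e[0])))
print('hole',plane(w,f((379,508)),.1))
for n,p,q in (('hole',(379,508),(402,465)),('brass back L',(228,125),(320,158)),('brass back R',(540,126),(560,188)),):print(n,tri([(w,f(p)),(w7,g(q))]))
for q in [(232,370),(526,370),(245,300)]:print(plane(w,f(q),.094)[:2])
s=r.state();M=Ro.from_euler('xyz',s['eef_rot']).as_matrix();t=s['tcp_pos']
print(M)
# key head expected px: project head corners
wim=w['im'];cv2.imwrite('pics/w8k.png',cv2.resize(wim[215:365,260:390],None,fx=4,fy=4,interpolation=cv2.INTER_CUBIC))
E
```

```text
[ 0.5055 -0.1986]
[ 0.5002 -0.2368]
[ 0.4795 -0.1948]
[ 0.4743 -0.2325]
mid [ 0.4899 -0.2157  0.1   ] width 0.026297169253699345 yaw via normal -8.891301059734948
len 0.03858084066920354 ydir 82.10945359058476
len 0.0381209132844819 ydir 82.13782035487974
hole [ 0.4656 -0.212   0.1   ]
hole (array([ 0.4659, -0.2121,  0.101 ]), [6.218625115514236e-05, 6.218625115512563e-05])
brass back L (array([ 0.5158, -0.1998,  0.0971]), [0.00013810762320461253, 0.0001381076232046167])
brass back R (array([ 0.5103, -0.2384,  0.0958]), [0.00010340889926181816, 0.00010340889926184307])
[ 0.4855 -0.195 ]
[ 0.4801 -0.2337]
[ 0.4942 -0.1982]
[[ 0.0013  0.9906 -0.1368]
 [ 0.0038 -0.1368 -0.9906]
 [-1.      0.0008 -0.0039]]
```

View pics/w8k.png

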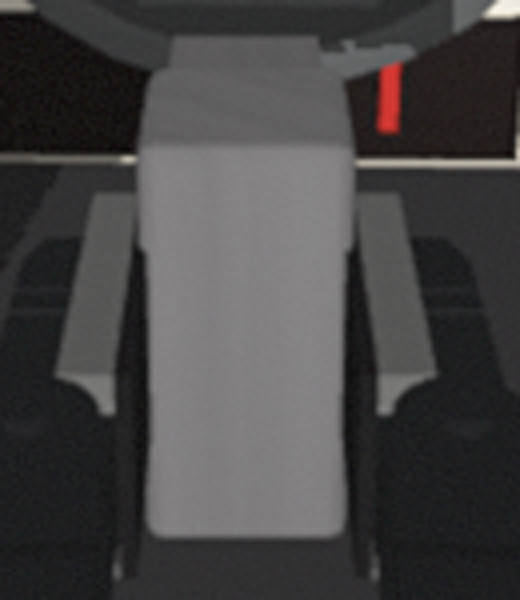

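```bash
python3 - <<'E'
from h import *
np.set_printoptions(precision=4,suppress=True)
w=np.load('w8.npz');s=r.state();t=s['tcp_pos'];M=Ro.from_euler('xyz',s['eef_rot']).as_matrix()
for z in(.2056,.2066):
  P=[plane(w,(x/4+259.6,y/4+214.6),z) for x,y in[(143,143),(350,143),(345,537),(150,537)]]
  m=np.mean(P,0);print(m,'rel tool y,z',M[:,1:].T@(m-t),'len',np.linalg.norm((P[0]+P[1]-P[2]-P[3])/2),'wid',np.linalg.norm(P[0]-P[1]))
cv2.imwrite('pics/d8.png',r.get_image('side')[:,:,::-1]);cv2.imwrite('pics/s8.png',r.get_image('scene')[:,:,::-1])
for n,b in(('d8',(340,60,460,210)),('s8',(170,160,290,290))):
    im=cv2.imread(f'pics/{n}.png');cv2.imwrite(f'pics/{n}c.png',cv2.resize(im[b[1]:b[3],b[0]:b[2]],None,fx=4,fy=4,interpolation=cv2.INTER_CUBIC))
E
```

```text
[ 0.4286 -0.2045  0.2056] rel tool y,z [-0.0015 -0.0014] len 0.047746896649276574 wid 0.020412989822631327
[ 0.4293 -0.2046  0.2066] rel tool y,z [-0.0009 -0.0014] len 0.04736916082067677 wid 0.020251498329655556
```

View pics/d8c.png

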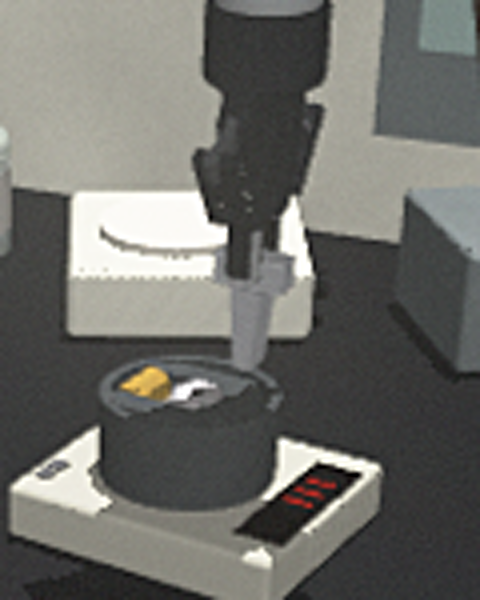

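View pics/s8c.png

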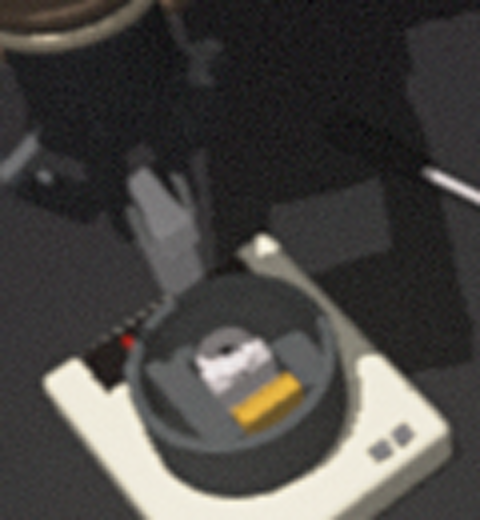

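The key is upright and its head centre is about 1 mm behind the TCP. The target TCP is (0.491, -0.2165). First I move above the gap, with the toe 20 mm over the hub.

```bash
python3 -m crank '[{"wx":0,"wy":0,"wz":0,"tx":0.02,"ty":-0.004,"tz":0,"grip":230},{"wx":0,"wy":0,"wz":0,"tx":0.045,"ty":-0.008,"tz":0,"grip":230},{"wx":0,"wy":0,"wz":0,"tx":0.0615,"ty":-0.011,"tz":0,"grip":230},{"wx":0,"wy":0,"wz":0,"tx":0.0615,"ty":-0.011,"tz":-0.005,"grip":230},{"wx":0,"wy":0,"wz":0,"tx":0.0615,"ty":-0.011,"tz":-0.01,"grip":230},{"wx":0,"wy":0,"wz":0,"tx":0.0615,"ty":-0.011,"tz":-0.01,"grip":230}]'
python3 - <<'E'
from h import *
show()
cv2.imwrite('pics/w9.png',r.get_image('wrist')[:,:,::-1])
cv2.imwrite('pics/d9.png',r.get_image('side')[:,:,::-1]);cv2.imwrite('pics/s9.png',r.get_image('scene')[:,:,::-1])
I=[]
for n,b in(('d9',(340,90,440,210)),('s9',(180,180,280,300))):
    im=cv2.imread(f'pics/{n}.png');I.append(cv2.resize(im[b[1]:b[3],b[0]:b[2]],None,fx=4,fy=4,interpolation=cv2.INTER_CUBIC))
cv2.imwrite('pics/c9.png',np.hstack(I))
E
```

```text
clock: 6.97
tcp_pos: [0.4913, -0.2171, 0.1803]
eef_rot: [2.97, 1.567, 1.262]
contact_force: [-1.7, 0.1, -1.3]
finger_gap: 0.0199
t 6.9667 tcp [ 0.4913 -0.2171  0.1803] gap 0.019861023398667684 F [-1.6567  0.0545 -1.2771] T [-0.0071 -0.013   0.0445]
fingers [ 0.0012  0.0037 -1.    ] jaw [-0.1366 -0.9906 -0.0039] jawdeg -97.85184468738687 q [-0.4752  0.3854  1.9084  0.0052  0.8485  1.2292]
```

View pics/c9.png

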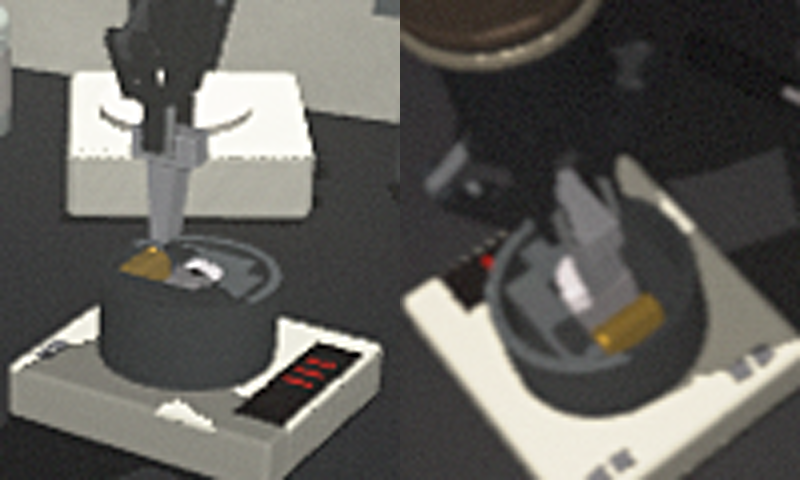

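View pics/w9.png

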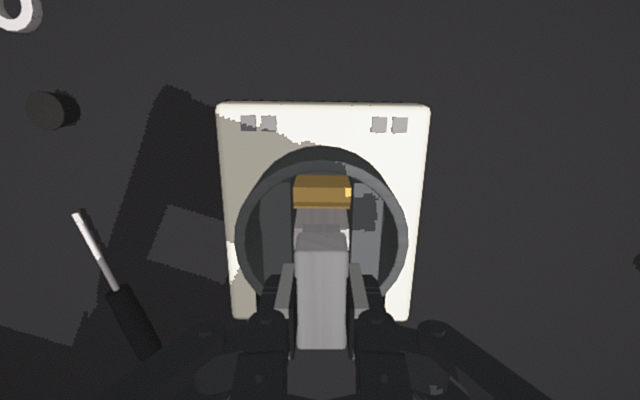

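The blade stands over the gap between the brass and the shaft. I lower it into the mouth and watch the force.

```bash
python3 -m crank '[{"wx":0,"wy":0,"wz":0,"tx":-0.0003,"ty":0.0005,"tz":-0.006,"grip":230},{"wx":0,"wy":0,"wz":0,"tx":-0.0003,"ty":0.0005,"tz":-0.012,"grip":230},{"wx":0,"wy":0,"wz":0,"tx":-0.0003,"ty":0.0005,"tz":-0.018,"grip":230},{"wx":0,"wy":0,"wz":0,"tx":-0.0003,"ty":0.0005,"tz":-0.024,"grip":230},{"wx":0,"wy":0,"wz":0,"tx":-0.0003,"ty":0.0005,"tz":-0.027,"grip":230},{"wx":0,"wy":0,"wz":0,"tx":-0.0003,"ty":0.0005,"tz":-0.03,"grip":230},{"wx":0,"wy":0,"wz":0,"tx":-0.0003,"ty":0.0005,"tz":-0.03,"grip":230}]'
python3 -c "from h import *;show()"
```

```text
clock: 7.7
tcp_pos: [0.4909, -0.2168, 0.1505]
eef_rot: [2.923, 1.567, 1.214]
contact_force: [0.0, -0.1, -1.2]
finger_gap: 0.02
t 7.7 tcp [ 0.4909 -0.2168  0.1505] gap 0.019973592021674293 F [ 0.0252 -0.1063 -1.2134] T [-0.0054 -0.0262 -0.0281]
fingers [ 0.0014  0.0037 -1.    ] jaw [-0.1371 -0.9905 -0.0038] jawdeg -97.88283969064628 q [-0.4751  0.4251  1.9366  0.0055  0.7804  1.2293]
```

```bash
python3 -m crank '[{"wx":0,"wy":0,"wz":0,"tx":0,"ty":0,"tz":-0.003,"grip":230},{"wx":0,"wy":0,"wz":0,"tx":0,"ty":0,"tz":-0.006,"grip":230},{"wx":0,"wy":0,"wz":0,"tx":0,"ty":0,"tz":-0.009,"grip":230},{"wx":0,"wy":0,"wz":0,"tx":0,"ty":0,"tz":-0.011,"grip":230},{"wx":0,"wy":0,"wz":0,"tx":0,"ty":0,"tz":-0.0115,"grip":230},{"wx":0,"wy":0,"wz":0,"tx":0,"ty":0,"tz":-0.0115,"grip":230}]'
python3 - <<'E'
from h import *
show()
I=[]
for n,b in(('side',(340,90,440,210)),('scene',(180,180,280,300))):
    im=r.get_image(n)[:,:,::-1];I.append(cv2.resize(im[b[1]:b[3],b[0]:b[2]],None,fx=4,fy=4,interpolation=cv2.INTER_CUBIC))
cv2.imwrite('pics/c10.png',np.hstack(I))
E
```

```text
clock: 8.2
tcp_pos: [0.4909, -0.2168, 0.1389]
eef_rot: [2.96, 1.567, 1.252]
contact_force: [-0.5, -0.0, -1.1]
finger_gap: 0.02
t 8.2 tcp [ 0.4909 -0.2168  0.1389] gap 0.019979824492427856 F [-0.5061 -0.0004 -1.067 ] T [-0.0022 -0.0118 -0.05  ]
fingers [ 0.0012  0.0037 -1.    ] jaw [-0.1371 -0.9906 -0.0038] jawdeg -97.87743667532852 q [-0.4751  0.4417  1.9461  0.0056  0.7544  1.2291]
```

View pics/c10.png

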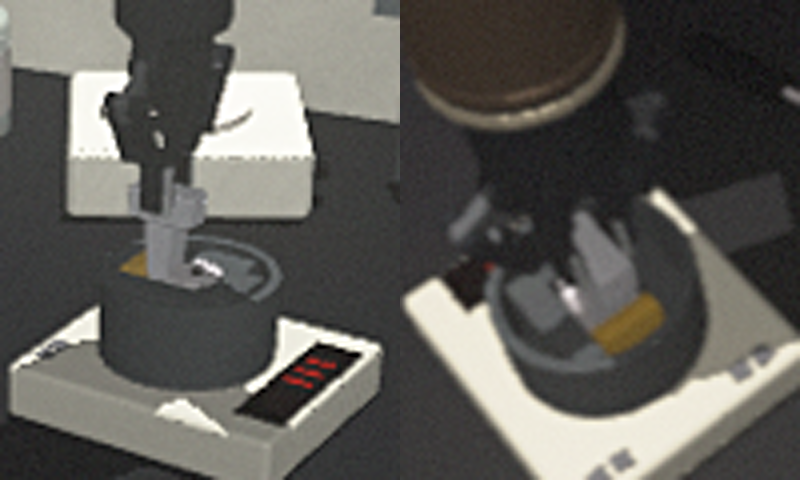

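```bash
python3 -m crank '[{"wx":0,"wy":0,"wz":0,"tx":0,"ty":0,"tz":-0.001,"grip":230},{"wx":0,"wy":0,"wz":0,"tx":0,"ty":0,"tz":-0.002,"grip":230},{"wx":0,"wy":0,"wz":0,"tx":0,"ty":0,"tz":-0.002,"grip":230}]'
python3 -c "from h import *;show()"
```

```text
clock: 8.55
tcp_pos: [0.4909, -0.2169, 0.1371]
eef_rot: [2.877, 1.567, 1.169]
contact_force: [-0.2, 0.8, -0.3]
finger_gap: 0.0202
t 8.55 tcp [ 0.4909 -0.2169  0.1371] gap 0.020191970410702295 F [-0.1855  0.7711 -0.2877] T [-0.0683  0.0526 -0.0237]
fingers [ 0.0015  0.0036 -1.    ] jaw [-0.1371 -0.9905 -0.0037] jawdeg -97.88238537422527 q [-0.4751  0.4443  1.9476  0.0057  0.75    1.2291]
```

The weight is now coming off the gripper, so the key is standing. I release, then rise.

```bash
python3 -m crank '[{"wx":0,"wy":0,"wz":0,"tx":0,"ty":0,"tz":0,"grip":160},{"wx":0,"wy":0,"wz":0,"tx":0,"ty":0,"tz":0,"grip":120},{"wx":0,"wy":0,"wz":0,"tx":0,"ty":0,"tz":0,"grip":90},{"wx":0,"wy":0,"wz":0,"tx":0,"ty":0,"tz":0,"grip":90},{"wx":0,"wy":0,"wz":0,"tx":0,"ty":0,"tz":0.002,"grip":90},{"wx":0,"wy":0,"wz":0,"tx":0,"ty":0,"tz":0.02,"grip":90},{"wx":0,"wy":0,"wz":0,"tx":0,"ty":0,"tz":0.05,"grip":90},{"wx":0,"wy":0,"wz":0,"tx":0,"ty":0,"tz":0.07,"grip":90}]'
python3 - <<'E'
from h import *
show()
c=r.calibration('wrist');im=r.get_image('wrist')[:,:,::-1]
cv2.imwrite('pics/w11.png',im);np.savez('w11.npz',im=im,**c)
I=[]
for n,b in(('side',(340,90,440,210)),('scene',(180,180,280,300))):
    im=r.get_image(n)[:,:,::-1];I.append(cv2.resize(im[b[1]:b[3],b[0]:b[2]],None,fx=4,fy=4,interpolation=cv2.INTER_CUBIC))
cv2.imwrite('pics/c11.png',np.hstack(I))
E
```

```text
clock: 9.22
tcp_pos: [0.491, -0.2169, 0.2088]
eef_rot: [2.822, 1.567, 1.114]
contact_force: [0.7, -0.5, 1.0]
finger_gap: 0.0549
t 9.2167 tcp [ 0.491  -0.2169  0.2088] gap 0.05489136377425293 F [ 0.7081 -0.4765  0.9929] T [-0.0011 -0.0038 -0.0615]
fingers [ 0.0017  0.0034 -1.    ] jaw [-0.1371 -0.9906 -0.0036] jawdeg -97.87816776669614 q [-0.4751  0.3489  1.8807  0.0049  0.9121  1.2302]
```

View pics/c11.png

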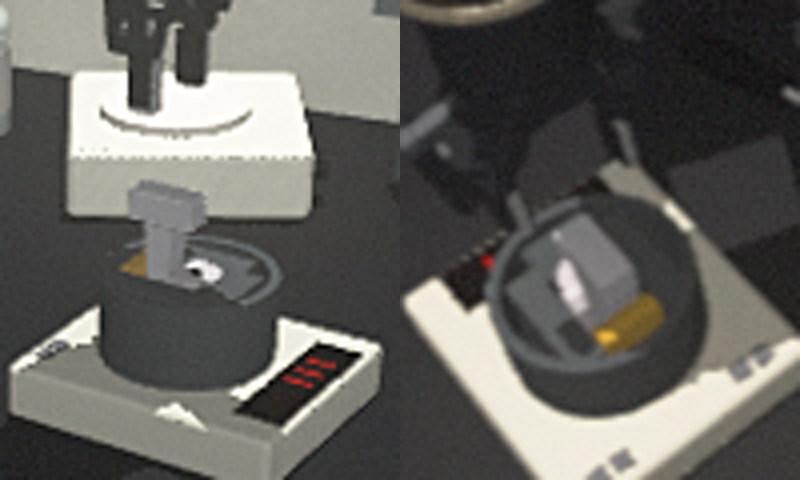

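View pics/w11.png

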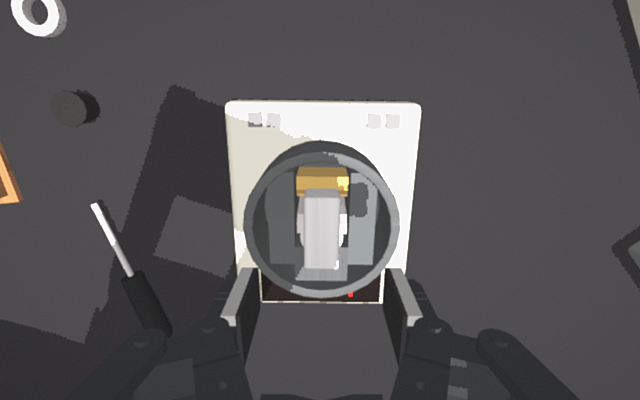

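The key stands upright in the gap, clear of the gripper, with the head well above the hub. I check the head's top centre from the two views, then shut the fingers.

```bash
python3 - <<'E'
from h import *
np.set_printoptions(precision=4,suppress=True)
w=np.load('w11.npz')
cv2.imwrite('pics/w11c.png',cv2.resize(w['im'][150:290,270:380],None,fx=4,fy=4,interpolation=cv2.INTER_CUBIC))
E
python3 -m crank '[{"wx":0,"wy":0,"wz":0,"tx":0,"ty":0,"tz":0,"grip":255},{"wx":0,"wy":0,"wz":0,"tx":0,"ty":0,"tz":0,"grip":255},{"wx":0,"wy":0,"wz":0,"tx":0,"ty":0,"tz":0,"grip":255},{"wx":0,"wy":0,"wz":0,"tx":0,"ty":0,"tz":0,"grip":255},{"wx":0,"wy":0,"wz":0,"tx":0,"ty":0,"tz":0,"grip":255},{"wx":0,"wy":0,"wz":0,"tx":0,"ty":0,"tz":0,"grip":255}]'
```

```text
clock: 9.87
tcp_pos: [0.4917, -0.2172, 0.2083]
eef_rot: [2.263, 1.566, 0.555]
contact_force: [0.1, -0.2, 0.6]
finger_gap: 0.0002
```

View pics/w11c.png

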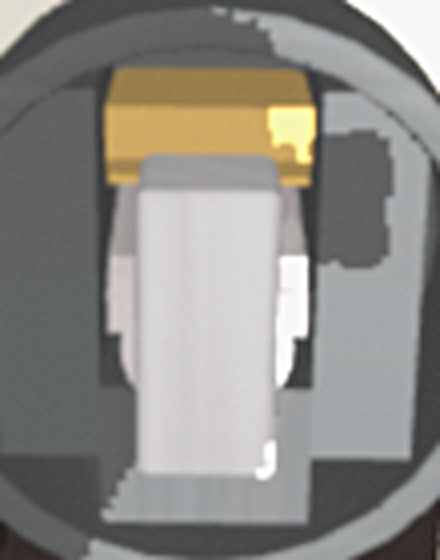

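```bash
python3 - <<'E'
import cv2
im=cv2.imread('pics/c11.png');cv2.imwrite('pics/c11z.png',cv2.resize(im[160:300,90:250],None,fx=4,fy=4,interpolation=cv2.INTER_CUBIC))
E
```

```text
(no output)
```

View pics/c11z.png

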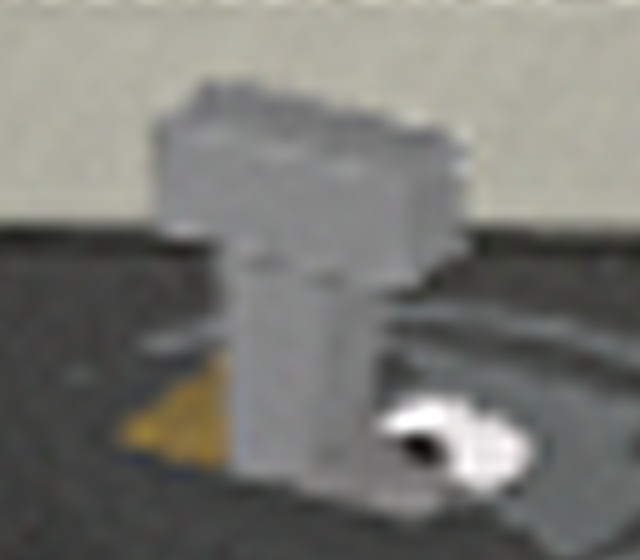

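```bash
python3 - <<'E'
from h import *
np.set_printoptions(precision=4,suppress=True)
w=np.load('w11.npz');s=r.calibration('side')
P=[(x/4+269.6,y/4+149.6) for x,y in[(138,188),(278,190),(272,475),(137,472)]]
S=np.mean([(160,118),(205,88),(460,130),(415,165)],0)/16+np.array([22.5+340,40+90])-.4
# corner intersection of diagonals
print(tri([(w,np.mean(P,0)),(s,S)]))
Q=np.array([plane(w,p,.152) for p in P]);print(Q,Q.mean(0));d=Q[0]+Q[1]-Q[2]-Q[3];print(np.linalg.norm(d)/2,np.linalg.norm(Q[0]-Q[1]),np.degrees(np.arctan2(d[1],d[0])))
show()
E
```

```text
(array([ 0.4899, -0.2162,  0.1524]), [0.0013981108665287608, 0.0013981108665287465])
[[ 0.5151 -0.2088  0.152 ]
 [ 0.512  -0.2292  0.152 ]
 [ 0.4653 -0.2225  0.152 ]
 [ 0.4687 -0.2014  0.152 ]] [ 0.4903 -0.2155  0.152 ]
0.047111343292544045 0.02062405194150617 -8.559282028708157
t 9.8667 tcp [ 0.4917 -0.2172  0.2083] gap 0.00023928481224398638 F [ 0.0898 -0.1934  0.6324] T [-0.0092  0.0802  0.0329]
fingers [ 0.0038  0.0024 -1.    ] jaw [-0.1371 -0.9906 -0.0029] jawdeg -97.88008590854331 q [-0.4751  0.3492  1.8816  0.0049  0.9085  1.2302]
```

The head's top is at (0.490, -0.216, 0.152), exactly the standing height. Fingers shut; I descend to just above it.

```bash
python3 -m crank '[{"wx":0,"wy":0,"wz":0,"tx":-0.001,"ty":0.001,"tz":-0.012,"grip":255},{"wx":0,"wy":0,"wz":0,"tx":-0.001,"ty":0.001,"tz":-0.03,"grip":255},{"wx":0,"wy":0,"wz":0,"tx":-0.001,"ty":0.001,"tz":-0.042,"grip":255},{"wx":0,"wy":0,"wz":0,"tx":-0.001,"ty":0.001,"tz":-0.05,"grip":255},{"wx":0,"wy":0,"wz":0,"tx":-0.001,"ty":0.001,"tz":-0.05,"grip":255}]' && python3 -m crank '[{"wx":0,"wy":0,"wz":0,"tx":0,"ty":0,"tz":-0.003,"grip":255},{"wx":0,"wy":0,"wz":0,"tx":0,"ty":0,"tz":-0.006,"grip":255},{"wx":0,"wy":0,"wz":0,"tx":0,"ty":0,"tz":-0.007,"grip":255},{"wx":0,"wy":0,"wz":0,"tx":0,"ty":0,"tz":-0.007,"grip":255}]'
```

```text
clock: 10.28
tcp_pos: [0.4899, -0.2158, 0.1568]
eef_rot: [2.882, 1.567, 1.174]
contact_force: [-0.1, 0.7, -0.1]
finger_gap: -0.0
clock: 10.62
tcp_pos: [0.4902, -0.216, 0.1501]
eef_rot: [2.674, 1.567, 0.966]
contact_force: [0.1, -0.1, -0.1]
finger_gap: 0.0002
```

```bash
python3 -m crank '[{"wx":0,"wy":0,"wz":0,"tx":0,"ty":0,"tz":-0.001,"grip":255},{"wx":0,"wy":0,"wz":0,"tx":0,"ty":0,"tz":-0.002,"grip":255},{"wx":0,"wy":0,"wz":0,"tx":0,"ty":0,"tz":-0.003,"grip":255},{"wx":0,"wy":0,"wz":0,"tx":0,"ty":0,"tz":-0.004,"grip":255}]'; python3 - <<'E'
from h import *
show()
im=r.get_image('side')[:,:,::-1]
cv2.imwrite('pics/c12.png',cv2.resize(im[90:210,340:440],None,fx=5,fy=5,interpolation=cv2.INTER_CUBIC))
E
```

```text
clock: 10.95
tcp_pos: [0.4905, -0.2162, 0.1464]
eef_rot: [2.441, 1.567, 0.732]
contact_force: [0.2, 0.3, 6.3]
finger_gap: -0.0003
t 10.95 tcp [ 0.4905 -0.2162  0.1464] gap -0.00028911059547839633 F [0.1679 0.2849 6.3064] T [ 0.0586 -0.0883  0.0107]
fingers [ 0.0031  0.0028 -1.    ] jaw [-0.1371 -0.9906 -0.0032] jawdeg -97.87976395147042 q [-0.4743  0.4294  1.9429  0.0056  0.7678  1.23  ]
```

View pics/c12.png

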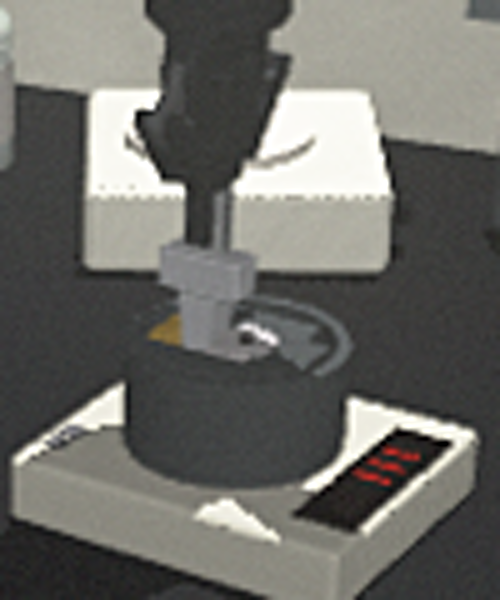

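The tips bear on the head at 6 N. I drive it down, easing +x by a tenth of the stroke.

```bash
python3 -m crank '[{"wx":0,"wy":0,"wz":0,"tx":0.0002,"ty":0,"tz":-0.002,"grip":255},{"wx":0,"wy":0,"wz":0,"tx":0.0004,"ty":0,"tz":-0.004,"grip":255},{"wx":0,"wy":0,"wz":0,"tx":0.0006,"ty":0,"tz":-0.006,"grip":255},{"wx":0,"wy":0,"wz":0,"tx":0.0008,"ty":0,"tz":-0.008,"grip":255},{"wx":0,"wy":0,"wz":0,"tx":0.001,"ty":0,"tz":-0.01,"grip":255},{"wx":0,"wy":0,"wz":0,"tx":0.0012,"ty":0,"tz":-0.012,"grip":255}]'; python3 - <<'E'
from h import *
show()
im=r.get_image('side')[:,:,::-1]
cv2.imwrite('pics/c13.png',cv2.resize(im[90:210,340:440],None,fx=5,fy=5,interpolation=cv2.INTER_CUBIC))
E
```

```text
clock: 11.5
tcp_pos: [0.4918, -0.2162, 0.1344]
eef_rot: [2.382, 1.567, 0.673]
contact_force: [-1.4, 0.3, 6.5]
finger_gap: 0.0002
t 11.5 tcp [ 0.4918 -0.2162  0.1344] gap 0.00016333130644750058 F [-1.4312  0.2703  6.5141] T [ 0.0477  0.2377 -0.0382]
fingers [ 0.0033  0.0026 -1.    ] jaw [-0.1371 -0.9906 -0.003 ] jawdeg -97.88028499764329 q [-0.4733  0.448   1.9503  0.0057  0.7416  1.2308]
```

View pics/c13.png

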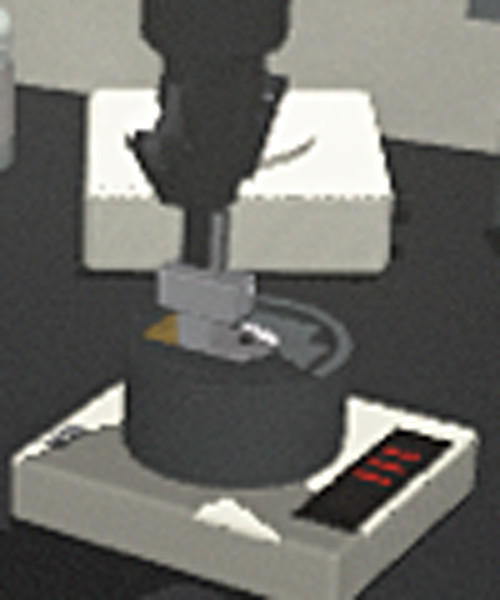

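Going in straight at 6.5 N. Next 10 mm, more slowly.

```bash
python3 -m crank '[{"wx":0,"wy":0,"wz":0,"tx":0.0002,"ty":0,"tz":-0.002,"grip":255},{"wx":0,"wy":0,"wz":0,"tx":0.0004,"ty":0,"tz":-0.004,"grip":255},{"wx":0,"wy":0,"wz":0,"tx":0.0006,"ty":0,"tz":-0.006,"grip":255},{"wx":0,"wy":0,"wz":0,"tx":0.0008,"ty":0,"tz":-0.008,"grip":255},{"wx":0,"wy":0,"wz":0,"tx":0.001,"ty":0,"tz":-0.01,"grip":255}]'; python3 - <<'E'
from h import *
show()
E
```

```text
clock: 11.97
tcp_pos: [0.4928, -0.2163, 0.1243]
eef_rot: [2.349, 1.567, 0.64]
contact_force: [-1.1, 0.8, 7.3]
finger_gap: -0.0002
t 11.9667 tcp [ 0.4928 -0.2163  0.1243] gap -0.00015967732646189002 F [-1.1434  0.7899  7.2869] T [0.0656 0.333  0.0667]
fingers [ 0.0034  0.0025 -1.    ] jaw [-0.1371 -0.9905 -0.003 ] jawdeg -97.8823231105757 q [-0.4725  0.4639  1.956   0.0057  0.7198  1.2316]
```

```bash
python3 -m crank '[{"wx":0,"wy":0,"wz":0,"tx":0.0001,"ty":0,"tz":-0.001,"grip":255},{"wx":0,"wy":0,"wz":0,"tx":0.0002,"ty":0,"tz":-0.002,"grip":255},{"wx":0,"wy":0,"wz":0,"tx":0.0003,"ty":0,"tz":-0.003,"grip":255}]';python3 -m crank '[{"wx":0,"wy":0,"wz":0,"tx":0.0001,"ty":0,"tz":-0.0007,"grip":255},{"wx":0,"wy":0,"wz":0,"tx":0.0001,"ty":0,"tz":-0.0014,"grip":255}]'; python3 - <<'E'
from h import *
show()
im=r.get_image('side')[:,:,::-1]
cv2.imwrite('pics/c14.png',cv2.resize(im[90:210,340:440],None,fx=5,fy=5,interpolation=cv2.INTER_CUBIC))
E
```

```text
clock: 12.22
tcp_pos: [0.4931, -0.2163, 0.1218]
eef_rot: [2.275, 1.566, 0.566]
contact_force: [-9.7, 2.5, 39.9]
finger_gap: 0.0002
clock: 12.38
tcp_pos: [0.4932, -0.2164, 0.1218]
eef_rot: [2.153, 1.566, 0.445]
contact_force: [-12.8, 4.9, 48.4]
finger_gap: 0.0
t 12.3833 tcp [ 0.4932 -0.2164  0.1218] gap 4.323948072276997e-05 F [-12.8161   4.9277  48.3606] T [0.8763 2.1033 0.0053]
fingers [ 0.0041  0.0019 -1.    ] jaw [-0.1369 -0.9906 -0.0025] jawdeg -97.87029008299854 q [-0.4722  0.4678  1.9576  0.0055  0.7135  1.2318]
```

View pics/c14.png

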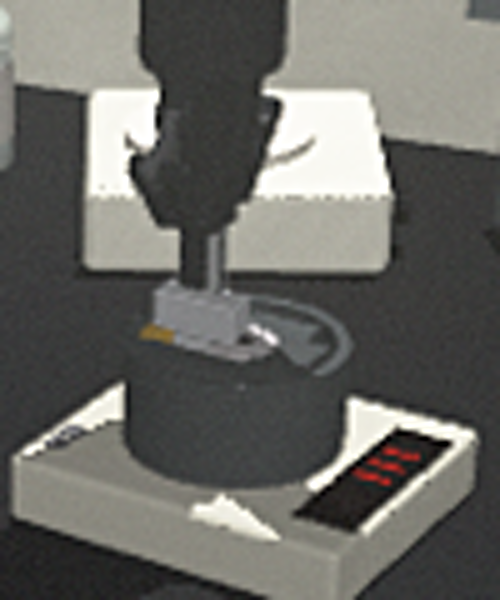

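It hit a hard stop at TCP z = 0.1218 (home is 0.122), with the force rising to 48 N at the fingertips. That was more than needed, because I chained two calls without reading between them. I back off and check.

```bash
python3 -m crank '[{"wx":0,"wy":0,"wz":0,"tx":0,"ty":0,"tz":0.003,"grip":255},{"wx":0,"wy":0,"wz":0,"tx":0,"ty":0,"tz":0.015,"grip":255},{"wx":0,"wy":0,"wz":0,"tx":0,"ty":0,"tz":0.04,"grip":255},{"wx":0,"wy":0,"wz":0,"tx":0,"ty":0,"tz":0.07,"grip":255},{"wx":0,"wy":0,"wz":0,"tx":-0.02,"ty":0,"tz":0.09,"grip":255},{"wx":0,"wy":0,"wz":0,"tx":-0.04,"ty":0,"tz":0.1,"grip":255},{"wx":0,"wy":0,"wz":0,"tx":-0.04,"ty":0,"tz":0.1,"grip":255}]'; python3 - <<'E'
from h import *
show()
c=r.calibration('wrist');im=r.get_image('wrist')[:,:,::-1];np.savez('w15.npz',im=im,**c)
cv2.imwrite('pics/w15.png',im);cv2.imwrite('pics/w15c.png',cv2.resize(im[80:240,240:400],None,fx=3.75,fy=3.75,interpolation=cv2.INTER_CUBIC))
I=[]
for n,b in(('side',(350,120,420,190)),('scene',(195,215,265,285))):
    im=r.get_image(n)[:,:,::-1];I.append(cv2.resize(im[b[1]:b[3],b[0]:b[2]],None,fx=5.7,fy=5.7,interpolation=cv2.INTER_CUBIC))
cv2.imwrite('pics/c15.png',np.hstack(I))
E
```

```text
clock: 13.02
tcp_pos: [0.4512, -0.2163, 0.2238]
eef_rot: [1.926, 1.566, 0.218]
contact_force: [0.8, -0.5, 0.2]
finger_gap: 0.0
t 13.0167 tcp [ 0.4512 -0.2163  0.2238] gap 2.6508174239597967e-05 F [ 0.7883 -0.5071  0.2163] T [-0.0597 -0.0032  0.0199]
fingers [ 0.0049  0.0011 -1.    ] jaw [-0.1371 -0.9906 -0.0018] jawdeg -97.88167971454885 q [-0.5102  0.2788  1.9446  0.0042  0.9145  1.1956]
```

View pics/w15c.png

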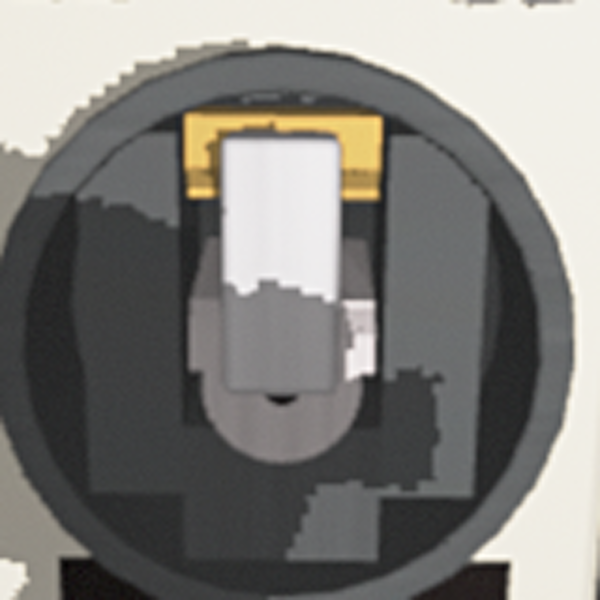

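View pics/c15.png

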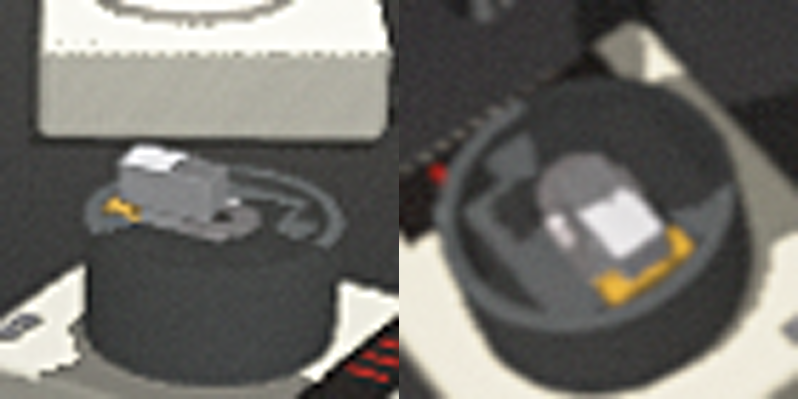

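The head sits down between shaft and shoe, level. I check the numbers.

```bash
python3 - <<'E'
from h import *
np.set_printoptions(precision=4,suppress=True)
w=np.load('w15.npz');s=r.calibration('side');c=r.calibration('scene')
f=lambda p:(p[0]/3.75+239.6,p[1]/3.75+79.6)
P=[f(p) for p in[(222,136),(342,136),(340,393),(223,390)]]
Q=np.array([plane(w,p,.122) for p in P]);m=Q.mean(0);d=Q[0]+Q[1]-Q[2]-Q[3]
print('head',m,np.linalg.norm(d)/2,np.degrees(np.arctan2(d[1],d[0])))
side=np.mean([(120,170),(140,146),(228,165),(205,193)],0)/5.7+np.array([350,120])-.4
print('tri',tri([(w,np.mean(P,0)),(s,side)]))
x=np.array([np.cos(np.radians(-8)),np.sin(np.radians(-8)),0]);g=np.array([.4899,-.2157,.1])
print('head rel gap',(m-g)@x)
B=(plane(w,f((184,113)),.1)+plane(w,f((383,113)),.1))/2;B0=np.array([.51355,-.21905,.1])
print('shoe back shift',(B-B0)@x)
E
```

```text
head [ 0.4937 -0.2165  0.122 ] 0.04718415542088132 -8.35397033199655
tri (array([ 0.4928, -0.2168,  0.1182]), [0.0010608258198590286, 0.0010608258198590186])
head rel gap 0.0038394138265931536
shoe back shift 0.006213015024095669
```

```bash
python3 -c "
from workcell import r
print(r.hand_in())"
```

```text
the job is handed in; nothing more can be done
None
```

The big key is home in the hub, and I handed the job in at about 13 s with the gripper clear of everything. I took it from the stand, stood it blade down in the gap and let go with the head's top at 0.152 m, so its underside was 30 mm above the hub. Then I pressed it down with the shut fingertips, which took about 6 to 7 N until it hit a hard stop.

**Last checks:**
- **Depth:** the press stopped with the tool at 0.1218 m, against 0.122 m for the head's top when home.
- **Position:** the head is level and about 3.8 mm to +x of the gap point; the text says 3 mm.
- **Shoe:** it is pushed back about 6.2 mm; the text says 6 mm.

**What disagreed:**
- A rough two-view check put the head's top at 0.118 m, 4 mm below the press reading. I put that down to the coarse side-camera corners.
- At the stop, the fingertips pressed with 48 N for a moment, because I ran two moves without reading the force between them. That is below the 120 N wrist limit. It is above 40 N, but only the fingertips touched the key, not the arm or the gripper's body.

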